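# Move the bench timer off the hob and set it to the mark

### The arm

A 7-joint arm with a two-finger parallel gripper is mounted at the origin on a cart in front of the work surface, level with it; the furniture and walls round the work are solid. World frame = base frame: x ahead of the robot, y to its left, z up, the work surface at z = 0. Lengths are in m, angles in rad, forces in N, time in s.
With the tool pointing down it reaches from about 0.425 to 0.825 m from the base axis. Payload 3.6 kg.
Tool frame: the origin (TCP) lies midway between the tips of the shut fingers; the grasp point (between the pads) lies 19 mm behind it; z points along the fingers, x is the direction in which the jaws open and shut, and the axes are right-handed (so a half turn about z gives the same grasp; the last joint's range is limited). The gripper opens to 93 mm and grips with 3 to 60 N. Pads are 15 mm wide; open, the fingers measure 128 mm over their backs; the gripper's body (75 mm by 188 mm) begins 65 mm behind the grasp point.
Start: joints at [-1.25, 0.615, -0.013, 1.423, 0.008, 1.103, -0.04], TCP at [0.221, 0.611, 0.219] pointing down, gripper open.
Joint ranges: [-3.12, 3.12], [-0.3, 2.06], [-1.34, 1.32], [0.26, 2.42], [-1.36, 4.5], [0.01, 1.98], [-2.84, 2.84]. Speed limits (rad/s): [2.79, 2.79, 3.14, 3.14, 3.14, 3.14, 3.14].

### API

Orientations are given as a 3x3 rotation matrix whose columns are the frame's x, y, z axes.
In Python, from rig import manip, vision gives the robot as it stands.
- The arm moves only by the tool arm_command, never from a script. Its argument "motion" is a list of rows, each an object with "delta_pos": the shift along the world's x, y, z in m, a list of three; "spin": the turn about the world's z in rad; "fingers": the gripper command: -1 is fully open, 1 is shut, values between are in proportion. A call has 1 to 8 rows; each row shifts and turns the commanded pose from where the row before left it; what a row does not reach is not made up. A row lasts 1/10 s, in which the tool goes at most 50 mm and 8.59 degrees, less where a joint would pass 70% of its speed; a pose out of reach is approached as far as the arm can. A call is refused whole if a number of a shift passes 0.05 or a number of a turn 0.15, either way. A call with a gripper value outside its range is refused whole. The fingers move at their own pace and stop on an object; "newtons" is the grip in N (left out, the last holds). Time passes only in rows, so rows that do not move let the fingers close. It gives the time, the measured TCP pose, the force and the opening at its end, in the units of the state.
- manip.state(): the state, without advancing time (a new reading comes with each control period).
- vision.grab_frame(name): name is "scene" or "top" or "wrist"; returns a dict with "img" (384x512x3 uint8, red, green, blue), "depth" (384x512 float32, m along the optical axis (not along the pixel's ray), 0 where there is no reading), "mtx" (3x3 intrinsics, pixels), "R" (3x3) and "t" (3): a world point X has camera coordinates R X + t. Camera axes: x right, y down, z forward; pixel columns grow to the right and rows downward; lengths in m; the calibration is good to about 2 mm. A picture is of the moment at which its call begins.
- manip.hand_in(): hands the job in, once; it reports no verdict.
The state is a dict: "time_s": time; "joint_positions": joint angles; "dq": joint speeds; "tau": joint torques, N m; "position": TCP position; "orientation": TCP orientation; "wrist_force": force on the tool from outside, world axes, zero at the start; "ft_torque": the same for the moment, N m; "width": finger opening in m.
Only numpy, scipy, OpenCV 4.12 (cv2) and the standard library are available. Lean on these libraries where they do the work, as an engineer would, in place of code of your own. Each camera call takes 0.05 s, during which the arm holds its last target. There are 200 camera calls.

### The job

The kitchen timer was left on the hob. Pick it up by its handle, never by its dial, and set it down upright in the middle of the cork mat on the worktop to the right of the range, long side along the mat's long side, without dropping it, and let go. Then turn its dial clockwise until the white pointer stands at the red marker, let go, and leave the steel cup, salt shaker and tin where they stand.

Things in the scene. Friction and masses are not known exactly. Their poses are not given: they have to be found in the camera images.
- timer: Mechanical bench timer, loose, about 0.6 kg: a grey-green slab body 150 (its x) x 90 (its y) mm with its top at 34 mm, a round cream face of 83 mm diameter on top near its +x end with the dial on it, and a carrying handle across its -x end. Overall height 91 mm. Origin: centre of the underside; z up. Dial axis at x +31, y 0 mm; handle bar at x -53, y 0 mm. It stands steadily and does not slide when the dial is turned gently.
- handle_mid (a point): Middle of the timer's black handle bar, 83 mm above the timer's underside. The bar runs along the timer's y: 84 mm long, 14 mm thick in the timer's x, 16 mm high (75 to 91 mm above the underside), on two posts at its ends, 64 mm clear between them and 41 mm clear beneath it. Same axes as the timer.
- dial_grip (a point): A point on the dial's axis, 64 mm above the timer's underside, good to grip. The dial is a black bar knob 62 mm long, 16 mm thick and 36 mm high, its top 74.5 mm above the underside, on a thin disc of 54 mm diameter whose top is at 39.5 mm; it is centred on the axis. A white line along one half of its top, and down that end, marks the pointer end. The bar runs along this point's x, and the pointer end is at -x.
- dial_tip (a point): Point on the dial just beyond its white pointer end, 36 mm from the dial axis.
- mark_tip (a point): Point straight above the red marker clip on the rim of the timer's face, 36 mm from the dial axis and at the height of dial_tip: the pointer is set when dial_tip is here. The marker stays where it is on the face and cannot be knocked.
- timer_dial (a joint): Angle of the dial (rad): 0 when its pointer points along the timer's -x (towards the handle); grows as it is turned clockwise seen from above. Starts between -0.1 and 0.3. Stops at -0.35 and 4.8; friction about 0.04 Nm, no spring, stays where it is left.
- timer_mark (a joint): Angle of the red marker on the face (rad), same zero and same sense as timer_dial; between 0.8 and 1.4, constant in an episode.
- cork_mat: Flat cork mat fixed to the worktop, 170 (its x) x 120 (its y) x 4 mm thick. Origin: centre of its underside, on the worktop; its top is 4 mm higher.
- steel_cup: Plain steel cup standing on the hob, 56 mm in diameter, 64 mm high; origin at the centre of its underside. Bystander.
- salt_shaker: Grey and clear salt shaker standing on the hob, 44 mm in diameter, 90 mm high; origin at the centre of its underside. Bystander.
- pea_tin: Low food tin with a pale green label standing on the hob, 76 mm in diameter, 58 mm high; origin at the centre of its underside. Bystander.

How it is judged:
By the outcome, as a careful person would: the job done as asked, in the order asked, and still so for the second after the job is handed in, with the robot touching nothing.
It also fails if it takes over 51 s, if anything falls off the work surface, if the arm or the gripper's body presses on something with over 40 N, if the wrist force passes 120 N, or if a joint passes its speed limit or range.

## Working session

There is one attempt and no reset: what is moved stays moved. The work goes in short steps, Python scripts to look and compute and a tool call to move; the robot and the scene stay as the last step left them, time stands still between calls to the robot, and variables do not carry over. Pictures are saved under pics/ and viewed, about 8 in all and at most 12, crops included, and the job is handed in when it is done.

Besides the shell and the picture viewer there is one more tool, called after "Call:" as a command line: name --argument value ..., lists and objects as JSON in quotes. arm_command: Moves the arm, as the interface text tells. Its arguments: {"type":"object","properties":{"motion":{"type":"array"},"newtons":{"type":"number"}},"required":["motion"]}

```bash
mkdir -p pics; ls
cat > h.py <<'E'
import numpy as np, cv2
from rig import manip, vision
def grab(n, save=None):
    f=vision.grab_frame(n)
    if save: cv2.imwrite('pics/'+save, cv2.cvtColor(f['img'],cv2.COLOR_RGB2BGR))
    return f
def ray(f,u,v,z):
    "pixel -> world on plane z"
    d=f['R'].T@np.linalg.solve(f['mtx'],[u,v,1.]); c=-f['R'].T@f['t']
    return c+d*(z-c[2])/d[2]
def cloud(f):
    v,u=np.mgrid[:384,:512]; d=f['depth']
    p=np.stack([u*d,v*d,d],-1)@np.linalg.inv(f['mtx']).T
    return (p-f['t'])@f['R']
E
python3 - <<'E'
from h import *
a=grab('scene'); b=grab('top')
for f in (a,b): print(np.round(-f['R'].T@f['t'],3), np.round(f['R'],2).tolist(), f['mtx'][0,0])
cv2.imwrite('pics/a.png',cv2.cvtColor(np.vstack([a['img'],b['img']]),cv2.COLOR_RGB2BGR)[:, :])
im=cv2.imread('pics/a.png'); cv2.imwrite('pics/a.png',cv2.resize(np.hstack([im[:384],im[384:]]),(800,300)))
cv2.imwrite('pics/top.png',im[384:])
s=manip.state(); print(s)
E
```

```text
pics
[-0.182 -0.68   0.675] [[0.64, -0.77, -0.02], [-0.4, -0.31, -0.86], [0.66, 0.56, -0.5]] 387.428364979131
[ 0.515 -0.034  1.165] [[0.02, -1.0, -0.03], [-1.0, -0.02, -0.07], [0.07, 0.03, -1.0]] 377.0241980029949
{'time_s': 0.1, 'joint_positions': array([-1.25050415,  0.61579714, -0.01261525,  1.42472278,  0.00810071,
        1.10342064, -0.0403912 ]), 'dq': array([-0.0018239 , -0.00155216, -0.00188398, -0.0031122 , -0.00087618,
        0.00179297,  0.00025396]), 'tau': array([ 9.07745925e-04, -4.60046089e+01,  2.09843768e-01, -1.66246158e+01,
       -6.11882983e-02,  1.69732980e-02,  1.13310159e-04]), 'position': array([0.2206715 , 0.61063697, 0.21761875]), 'orientation': array([[ 3.39812757e-01,  9.40492809e-01, -7.52761890e-04],
       [ 9.40490304e-01, -3.39813589e-01, -2.17097556e-03],
       [-2.29758562e-03,  2.97599316e-05, -9.99997360e-01]]), 'wrist_force': array([-0.56476879,  0.71953924, -0.74251349]), 'ft_torque': array([-0.00326674,  0.00623019, -0.03579265]), 'width': 0.09284183500213067}
```

View pics/a.png

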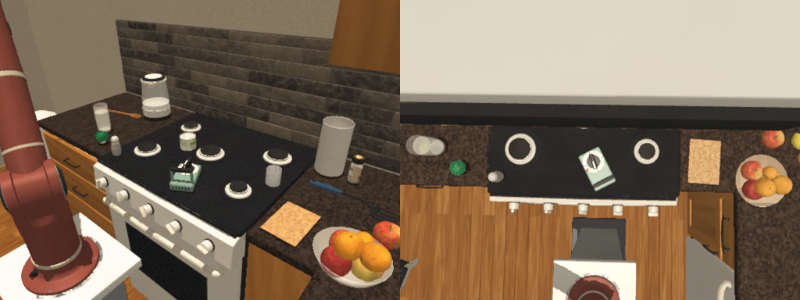

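View pics/top.png

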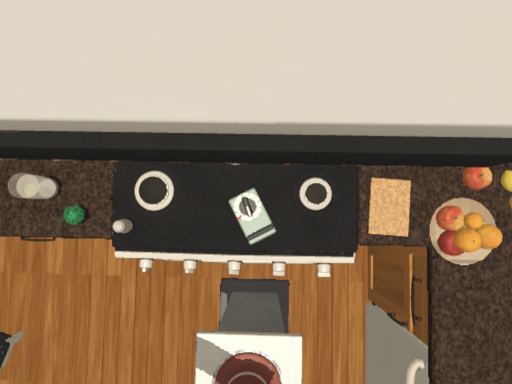

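The pictures show the timer around top (252,215), with its handle at (260,237), the mat at (390,207) and the salt shaker at (122,226). The scene view also shows the cup and tin, and the top view has a hood edge at about row 150. Next I'll measure these from depth.

Run:
```python
from h import *
a=grab('scene'); b=grab('top')
P=cloud(b); 
for r in (60,120,135,145,155,162,200): print('top',r,np.round(P[r,250],3), np.round(P[r,390],3), b['depth'][r,250])
hsv=cv2.cvtColor(b['img'],cv2.COLOR_RGB2HSV)
# mat
m=((hsv[...,0]>8)&(hsv[...,0]<25)&(hsv[...,1]>70)&(hsv[...,2]>140)).astype(np.uint8); m[:, :355]=0; m[:,425:]=0; m[245:]=0
c=max(cv2.findContours(m,0,2)[0],key=cv2.contourArea); r=cv2.minAreaRect(c); bx=cv2.boxPoints(r)
w=np.array([ray(b,*p,.004) for p in bx]); print('mat',w.round(3).tolist(), w.mean(0).round(4), P[207,390].round(3))
# timer slab
roi=np.zeros(m.shape,bool); roi[180:250,215:285]=1
z=P[...,2]
m=(roi&(z>.022)&(z<.2)).astype(np.uint8); print(m.sum())
c=max(cv2.findContours(m,0,2)[0],key=cv2.contourArea);bx=cv2.boxPoints(cv2.minAreaRect(c))
w=np.array([ray(b,*p,.034) for p in bx]); print('timer',w.round(3).tolist(), w.mean(0).round(4))
print('hob z',np.median(z[225:240,180:220]))
h=roi&(z>.068)&(z<.11); print('high pts', P[h].round(3)[::6].tolist())
cv2.imwrite('pics/t2.png',cv2.cvtColor(cv2.resize(np.hstack([b['img'][175:255,210:290],a['img'][200:280,200:280]]),None,fx=5,fy=5,interpolation=2),cv2.COLOR_RGB2BGR))
# scene objects
Q=cloud(a)
k=(Q[...,2]>.03)&(Q[...,2]<.15)&(Q[...,0]>.3)&(Q[...,0]<.85)&(Q[...,1]>-.5)&(Q[...,1]<.6)
n,l,s,cc=cv2.connectedComponentsWithStats(k.astype(np.uint8))
for i in range(1,n):
    if s[i,4]>40: p=Q[l==i]; print(s[i],p.min(0).round(3),p.max(0).round(3))
```

```text
top 60 [ 0.659 -0.02   0.818] [ 0.66  -0.151  0.819] 0.356918
top 120 [ 0.601 -0.021  0.818] [ 0.604 -0.151  0.817] 0.3525452
top 135 [ 0.595 -0.02   0.779] [ 0.599 -0.166  0.774] 0.3919206
top 145 [ 0.585 -0.02   0.779] [ 0.588 -0.165  0.777] 0.39033264
top 155 [ 0.579 -0.019  0.751] [ 0.579 -0.168  0.768] 0.4181307
top 162 [ 0.515 -0.034  1.165] [ 0.579 -0.185  0.716] 0.0
top 200 [0.553 0.002 0.039] [ 0.563 -0.424  0.004] 1.1270748
mat [[0.458, -0.357, 0.004], [0.631, -0.365, 0.004], [0.628, -0.486, 0.004], [0.455, -0.477, 0.004]] [ 0.543  -0.4212  0.004 ] [ 0.542 -0.424  0.004]
1480
timer [[0.549, 0.07, 0.034], [0.591, -0.009, 0.034], [0.46, -0.078, 0.034], [0.419, 0.001, 0.034]] [ 0.5048 -0.0042  0.034 ]
hob z -0.000380310516700658
high pts [[0.563, 0.016, 0.071], [0.557, 0.024, 0.076], [0.554, 0.022, 0.074], [0.551, 0.018, 0.075], [0.549, 0.019, 0.073], [0.546, 0.016, 0.074], [0.543, 0.013, 0.074], [0.54, 0.012, 0.075], [0.537, 0.009, 0.075], [0.534, 0.007, 0.074], [0.531, 0.006, 0.076], [0.529, 0.004, 0.073], [0.526, 0.004, 0.073], [0.523, 0.001, 0.073], [0.52, -0.002, 0.073], 
[... 331 characters left out ...]
0.461, -0.024, 0.09], [0.461, -0.041, 0.09], [0.458, -0.021, 0.09], [0.458, -0.038, 0.089], [0.455, -0.019, 0.092], [0.456, -0.036, 0.09], [0.452, -0.016, 0.092], [0.449, 0.004, 0.086], [0.45, -0.013, 0.092], [0.446, 0.004, 0.093], [0.447, -0.013, 0.09], [0.444, 0.001, 0.09], [0.441, 0.007, 0.092], [0.438, 0.007, 0.089]]
[183 118  21  30 474] [0.814 0.512 0.03 ] [0.85 0.6  0.15]
[123 167  15  11 121] [0.471 0.511 0.03 ] [0.528 0.558 0.057]
[230 170  21  16 288] [0.676 0.137 0.03 ] [0.756 0.216 0.059]
[142 174  13  20 190] [0.446 0.358 0.03 ] [0.486 0.397 0.09 ]
[217 201  40  39 942] [ 0.421 -0.074  0.03 ] [0.584 0.058 0.092]
[341 212  20  20 335] [ 0.67  -0.299  0.03 ] [ 0.729 -0.243  0.064]
```

View pics/t2.png

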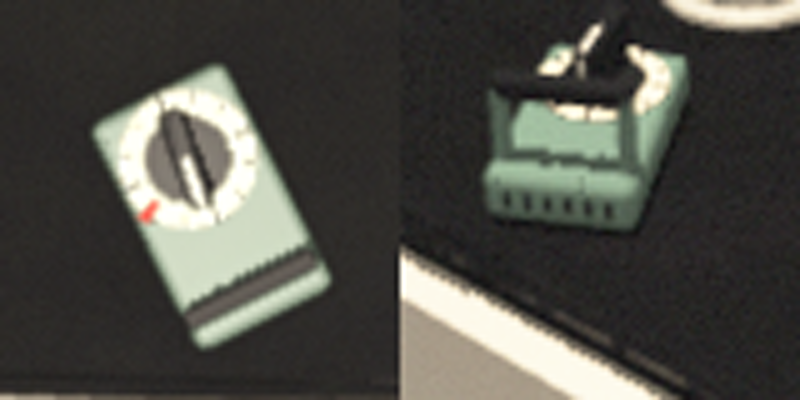

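Call:
arm_command --motion '[{"delta_pos": [0.025,-0.03,0],"spin": -0.041,"fingers": 0.0},{"delta_pos": [0.025,-0.03,0],"spin": -0.041,"fingers": 0.0},{"delta_pos": [0.025,-0.03,0],"spin": -0.041,"fingers": 0.0},{"delta_pos": [0.025,-0.03,0],"spin": -0.041,"fingers": 0.0},{"delta_pos": [0.025,-0.03,0],"spin": -0.041,"fingers": 0.0},{"delta_pos": [0.025,-0.03,0],"spin": -0.041,"fingers": 0.0},{"delta_pos": [0.025,-0.03,0],"spin": -0.041,"fingers": 0.0},{"delta_pos": [0.025,-0.03,0],"spin": -0.041,"fingers": 0.0}]' --newtons 40

```text
time_s: 1.0
position: [0.4217, 0.3699, 0.2186]
orientation: [[0.626, 0.78, -0.0], [0.78, -0.626, -0.0], [-0.0, -0.0, -1.0]]
wrist_force: [-0.3, -0.1, 0.5]
width: 0.0466
```

Call:
arm_command --motion '[{"delta_pos": [0.005,-0.04,0],"spin": -0.041,"fingers": 0.0},{"delta_pos": [0.005,-0.04,0],"spin": -0.041,"fingers": 0.0},{"delta_pos": [0.005,-0.04,0],"spin": -0.041,"fingers": 0.0},{"delta_pos": [0.005,-0.04,0],"spin": -0.041,"fingers": 0.0},{"delta_pos": [0.005,-0.04,0],"spin": -0.041,"fingers": 0.0},{"delta_pos": [0.005,-0.04,0],"spin": -0.041,"fingers": 0.0},{"delta_pos": [0.005,-0.04,0],"spin": -0.041,"fingers": 0.0},{"delta_pos": [0,-0.04,0],"spin": -0.041,"fingers": 0.0}]'

```text
time_s: 1.8
position: [0.4563, 0.0496, 0.2188]
orientation: [[0.844, 0.537, 0.001], [0.537, -0.844, 0.0], [0.001, 0.0, -1.0]]
wrist_force: [0.1, -0.1, 0.9]
width: 0.0464
```

Call:
arm_command --motion '[{"delta_pos": [0.001,-0.039,0],"spin": -0.041,"fingers": 0.0},{"delta_pos": [0.001,-0.039,0],"spin": -0.04,"fingers": 0.0},{"delta_pos": [0,0,0],"spin": 0,"fingers": 0.0}]'

```text
time_s: 2.1
position: [0.4576, -0.0331, 0.219]
orientation: [[0.889, 0.458, 0.001], [0.458, -0.889, -0.003], [-0.001, 0.003, -1.0]]
wrist_force: [-0.5, 0.4, -0.0]
width: 0.0464
```

```bash
cat > look.py <<'E'
from h import *
import sys
f=grab('wrist',sys.argv[1]); P=cloud(f); z=P[...,2]
s=manip.state(); print(s['time_s'],s['position'].round(4), np.arctan2(s['orientation'][1,0],s['orientation'][0,0]).round(4))
zb=float(sys.argv[2])
def rect(m,name,zz):
    c=max(cv2.findContours(m.astype(np.uint8),0,2)[0],key=cv2.contourArea); bx=cv2.boxPoints(cv2.minAreaRect(c))
    w=np.array([ray(f,*p,zz) for p in bx]); e=w[1]-w[0],w[2]-w[1]; L=[np.linalg.norm(x) for x in e]
    l=e[int(np.argmax(L))]; print(name,bx.round().tolist(),'c',w.mean(0).round(4),'L',np.round(L,3),'yaw',np.arctan2(l[1],l[0]).round(3))
dark=f['img'].max(2)<110
rect((z>zb+.083)&(z<zb+.1)&(P[...,0]<.6),'handle',zb+.091)
rect((z>zb+.066)&(z<zb+.081)&(P[...,0]>.49),'dial',zb+.0745)
rect((z>zb+.029)&(z<zb+.1),'slab',zb+.034)
h=cv2.cvtColor(f['img'],cv2.COLOR_RGB2HSV)
r=((h[...,0]<8)|(h[...,0]>172))&(h[...,1]>140)&(h[...,2]>120)&(z>zb+.02)&(z<zb+.06)
if r.sum(): v,u=np.nonzero(r); print('red',r.sum(),u.mean(),v.mean(),ray(f,u.mean(),v.mean(),zb+.04).round(4))
E
python3 look.py w1.png 0
```

```text
2.15 [ 0.4577 -0.0295  0.2188] 0.4808
handle [[255.0, 138.0], [269.0, 138.0], [269.0, 219.0], [255.0, 219.0]] c [ 0.4597 -0.0263  0.091 ] L [0.013 0.083] yaw -1.083
dial [[310.0, 180.0], [312.0, 164.0], [371.0, 171.0], [370.0, 186.0]] c [0.5326 0.0122 0.0745] L [0.017 0.063] yaw 0.37
slab [[243.0, 130.0], [371.0, 128.0], [372.0, 217.0], [244.0, 219.0]] c [ 0.5125 -0.01    0.034 ] L [0.145 0.109] yaw 0.49
red 52 320.03846153846155 137.6346153846154 [0.5015 0.0353 0.04  ]
```

View pics/w1.png

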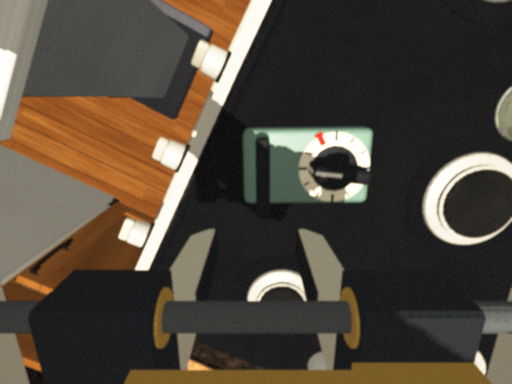

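Call:
arm_command --motion '[{"delta_pos": [0.001,0.0015,-0.03],"spin": 0.004,"fingers": 0.0},{"delta_pos": [0.001,0.0015,-0.035],"spin": 0,"fingers": 0.0},{"delta_pos": [0,0,-0.035],"spin": 0,"fingers": 0.0},{"delta_pos": [0,0,-0.03],"spin": 0,"fingers": 0.0},{"delta_pos": [0,0,-0.015],"spin": 0,"fingers": 0.0},{"delta_pos": [0,0,-0.01],"spin": 0,"fingers": 0.0},{"delta_pos": [0,0,0],"spin": 0,"fingers": 0.0}]' --newtons 60

```text
time_s: 2.85
position: [0.4594, -0.0225, 0.0627]
orientation: [[0.881, 0.473, -0.002], [0.473, -0.881, 0.001], [-0.002, -0.002, -1.0]]
wrist_force: [0.6, -0.1, -0.1]
width: 0.0465
```

Call:
arm_command --motion '[{"delta_pos": [0,0,0],"spin": 0,"fingers": 0.4},{"delta_pos": [0,0,0],"spin": 0,"fingers": 0.6},{"delta_pos": [0,0,0],"spin": 0,"fingers": 0.8},{"delta_pos": [0,0,0],"spin": 0,"fingers": 1},{"delta_pos": [0,0,0],"spin": 0,"fingers": 1},{"delta_pos": [0,0,0],"spin": 0,"fingers": 1},{"delta_pos": [0,0,0],"spin": 0,"fingers": 1}]'

```text
time_s: 3.55
position: [0.4595, -0.024, 0.064]
orientation: [[0.882, 0.471, -0.001], [0.471, -0.882, 0.0], [-0.0, -0.0, -1.0]]
wrist_force: [-2.1, -1.0, 5.9]
width: 0.0136
```

Call:
arm_command --motion '[{"delta_pos": [0,0,0.005],"spin": 0,"fingers": 1},{"delta_pos": [0,0,0.01],"spin": 0,"fingers": 1},{"delta_pos": [0,0,0.015],"spin": 0,"fingers": 1},{"delta_pos": [0,0,0.02],"spin": 0,"fingers": 1},{"delta_pos": [0,0,0.02],"spin": 0,"fingers": 1},{"delta_pos": [0,0,0.01],"spin": 0,"fingers": 1},{"delta_pos": [0,0,0],"spin": 0,"fingers": 1}]'

```text
time_s: 4.25
position: [0.4603, -0.0236, 0.1446]
orientation: [[0.882, 0.472, 0.002], [0.472, -0.882, 0.0], [0.002, 0.001, -1.0]]
wrist_force: [0.2, -0.1, -7.5]
width: 0.0133
```

```bash
cat > look2.py <<'E'
from h import *
import sys
a=grab('scene'); b=grab('top')
A=cv2.resize(a['img'][170:270,170:330],(640,400)); B=cv2.resize(b['img'][170:260,210:370],(640,360))
cv2.imwrite('pics/'+sys.argv[1],cv2.cvtColor(A,cv2.COLOR_RGB2BGR))
Q=cloud(a); s=manip.state(); print(s['time_s'],s['wrist_force'],s['ft_torque'],s['width'])
E
python3 look2.py s1.png; python3 look.py w2.png 0.08
```

```text
4.35 [-0.09001413  0.01933843 -8.02171567] [-0.2091855   0.40875457 -0.02444182] 0.013292307386745911
4.4 [ 0.4587 -0.0235  0.1427] 0.4914
handle [[192.0, 238.0], [258.0, 182.0], [321.0, 256.0], [254.0, 312.0]] c [ 0.454  -0.0145  0.171 ] L [0.044 0.05 ] yaw -0.39
dial [[343.0, 260.0], [347.0, 232.0], [455.0, 245.0], [452.0, 272.0]] c [0.5298 0.0143 0.1545] L [0.017 0.062] yaw 0.369
slab [[210.0, 300.0], [211.0, 164.0], [455.0, 165.0], [454.0, 301.0]] c [ 0.5099 -0.0075  0.114 ] L [0.104 0.158] yaw 0.485
red 233 356.91416309012874 181.27896995708156 [0.5002 0.035  0.12  ]
```

View pics/s1.png

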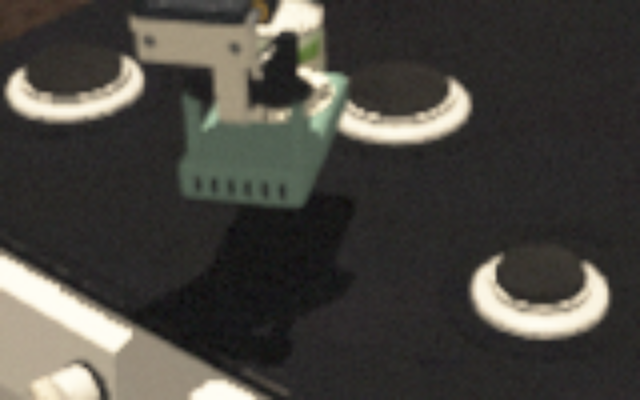

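Call:
arm_command --motion '[{"delta_pos": [0.001,-0.012,0],"spin": -0.02,"fingers": 1},{"delta_pos": [0.002,-0.02,0],"spin": -0.03,"fingers": 1},{"delta_pos": [0.002,-0.028,0],"spin": -0.04,"fingers": 1},{"delta_pos": [0.003,-0.028,0],"spin": -0.04,"fingers": 1},{"delta_pos": [0.003,-0.028,0],"spin": -0.04,"fingers": 1},{"delta_pos": [0.002,-0.028,0],"spin": -0.04,"fingers": 1},{"delta_pos": [0.002,-0.028,0],"spin": -0.04,"fingers": 1},{"delta_pos": [0.002,-0.028,0],"spin": -0.04,"fingers": 1}]'

```text
time_s: 5.2
position: [0.4758, -0.2259, 0.1426]
orientation: [[0.981, 0.196, -0.002], [0.196, -0.981, -0.0], [-0.002, -0.0, -1.0]]
wrist_force: [-0.3, -0.1, -7.2]
width: 0.0137
```

Call:
arm_command --motion '[{"delta_pos": [0.002,-0.028,0],"spin": -0.04,"fingers": 1},{"delta_pos": [0.002,-0.028,0],"spin": -0.04,"fingers": 1},{"delta_pos": [0.002,-0.028,0],"spin": -0.04,"fingers": 1},{"delta_pos": [0.002,-0.028,0],"spin": -0.04,"fingers": 1},{"delta_pos": [0.002,-0.028,0],"spin": -0.04,"fingers": 1},{"delta_pos": [0.002,-0.028,0],"spin": -0.03,"fingers": 1},{"delta_pos": [0.002,-0.018,0],"spin": -0.02,"fingers": 1},{"delta_pos": [0.001,-0.01,0],"spin": 0,"fingers": 1}]'

```text
time_s: 6.0
position: [0.4896, -0.423, 0.142]
orientation: [[0.999, -0.053, -0.003], [-0.053, -0.999, -0.001], [-0.003, 0.001, -1.0]]
wrist_force: [0.5, 0.6, -8.0]
width: 0.0136
```

Call:
arm_command --motion '[{"delta_pos": [0,0,-0.01],"spin": 0,"fingers": 1},{"delta_pos": [0,0,-0.015],"spin": 0,"fingers": 1},{"delta_pos": [0,0,-0.01],"spin": 0,"fingers": 1},{"delta_pos": [0,0,0],"spin": 0,"fingers": 1},{"delta_pos": [0,0,0],"spin": 0,"fingers": 1},{"delta_pos": [0,0,0],"spin": 0,"fingers": 1}]'

```text
time_s: 6.6
position: [0.4925, -0.4198, 0.1093]
orientation: [[0.999, -0.048, 0.001], [-0.048, -0.999, -0.001], [0.001, 0.001, -1.0]]
wrist_force: [0.0, -0.3, -7.1]
width: 0.0133
```

```bash
python3 look.py w3.png 0.043; python3 -c "
from h import *
f=grab('wrist'); P=cloud(f); z=P[...,2]
h=cv2.cvtColor(f['img'],cv2.COLOR_RGB2HSV)
m=(h[...,0]>8)&(h[...,0]<25)&(h[...,1]>70)&(h[...,2]>100)&(abs(z-.004)<.006)
p=P[m]; print('mat extent',m.sum(),np.percentile(p,[.5,99.5],0).round(4).tolist())
a=grab('top')
cv2.imwrite('pics/m1.png',cv2.cvtColor(np.hstack([f['img'],cv2.resize(a['img'][150:265,340:425],(284,384))]),cv2.COLOR_RGB2BGR))
"
```

```text
6.65 [ 0.4924 -0.42    0.1095] -0.0486
handle [[192.0, 232.0], [260.0, 180.0], [320.0, 260.0], [253.0, 312.0]] c [ 0.4927 -0.4109  0.134 ] L [0.043 0.053] yaw -0.979
dial [[341.0, 260.0], [345.0, 230.0], [455.0, 242.0], [452.0, 272.0]] c [ 0.5737 -0.425   0.1175] L [0.019 0.064] yaw -0.163
slab [[211.0, 162.0], [454.0, 162.0], [454.0, 300.0], [211.0, 300.0]] c [ 0.5456 -0.4332  0.077 ] L [0.16  0.109] yaw -0.049
red 207 356.7632850241546 181.17391304347825 [ 0.5589 -0.392   0.083 ]
mat extent 3991 [[0.4586, -0.4498, 0.0021], [0.6277, -0.3572, 0.0063]]
```

View pics/m1.png

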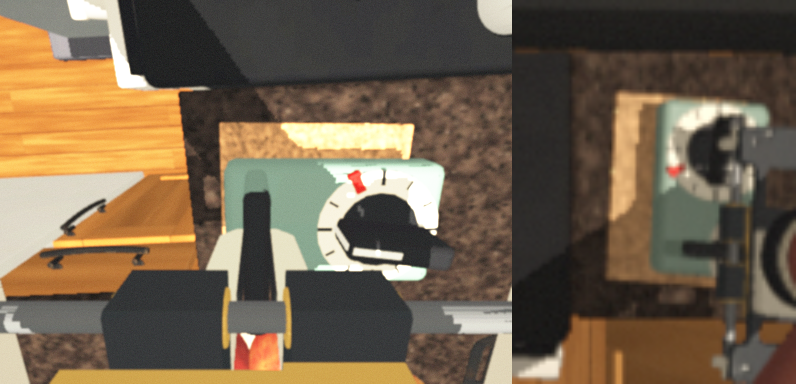

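Call:
arm_command --motion '[{"delta_pos": [0,0.0015,-0.01],"spin": 0,"fingers": 1},{"delta_pos": [0,0.001,-0.01],"spin": 0,"fingers": 1},{"delta_pos": [0,0,-0.01],"spin": 0,"fingers": 1},{"delta_pos": [0,0,-0.005],"spin": 0,"fingers": 1},{"delta_pos": [0,0,-0.003],"spin": 0,"fingers": 1},{"delta_pos": [0,0,0],"spin": 0,"fingers": 1},{"delta_pos": [0,0,0],"spin": 0,"fingers": 1}]'

```text
time_s: 7.45
position: [0.4921, -0.4176, 0.0709]
orientation: [[0.999, -0.049, 0.0], [-0.049, -0.999, -0.001], [0.0, 0.001, -1.0]]
wrist_force: [0.6, 0.1, -8.3]
width: 0.0135
```

Call:
arm_command --motion '[{"delta_pos": [0,0,-0.001],"spin": 0,"fingers": 1},{"delta_pos": [0,0,-0.001],"spin": 0,"fingers": 1},{"delta_pos": [0,0,-0.001],"spin": 0,"fingers": 1},{"delta_pos": [0,0,0],"spin": 0,"fingers": 1},{"delta_pos": [0,0,0],"spin": 0,"fingers": 1}]'

```text
time_s: 7.95
position: [0.4917, -0.4176, 0.0682]
orientation: [[0.999, -0.049, 0.0], [-0.049, -0.999, -0.001], [0.0, 0.001, -1.0]]
wrist_force: [-2.2, 0.7, -2.5]
width: 0.0137
```

Contact has started: the load dropped from 8 N to 2.5 N. I'll settle another 0.7 mm, then release to a partial opening so the inner finger stays clear of the dial.

Call:
arm_command --motion '[{"delta_pos": [0,0,-0.0007],"spin": 0,"fingers": 1},{"delta_pos": [0,0,0],"spin": 0,"fingers": 1},{"delta_pos": [0,0,0],"spin": 0,"fingers": 0.6},{"delta_pos": [0,0,0],"spin": 0,"fingers": 0.4},{"delta_pos": [0,0,0],"spin": 0,"fingers": 0.2},{"delta_pos": [0,0,0],"spin": 0,"fingers": 0.2},{"delta_pos": [0,0,0],"spin": 0,"fingers": 0.2}]'

```text
time_s: 8.65
position: [0.4923, -0.4173, 0.0669]
orientation: [[0.999, -0.049, 0.001], [-0.049, -0.999, -0.0], [0.001, 0.0, -1.0]]
wrist_force: [-0.1, 0.7, 0.3]
width: 0.0367
```

Call:
arm_command --motion '[{"delta_pos": [0,0,0.01],"spin": 0,"fingers": 0.2},{"delta_pos": [0,0,0.025],"spin": 0,"fingers": 0.2},{"delta_pos": [0,0,0.035],"spin": 0,"fingers": 0.2},{"delta_pos": [0,0,0.035],"spin": 0,"fingers": 0.2},{"delta_pos": [0,0,0.025],"spin": 0,"fingers": 0.2},{"delta_pos": [0,0,0.01],"spin": 0,"fingers": 0.2},{"delta_pos": [0,0,0],"spin": 0,"fingers": 0.2},{"delta_pos": [0,0,0],"spin": 0,"fingers": 0.2}]'

```text
time_s: 9.45
position: [0.4914, -0.4165, 0.2057]
orientation: [[0.999, -0.049, -0.002], [-0.049, -0.999, 0.002], [-0.002, -0.002, -1.0]]
wrist_force: [-0.5, -0.2, -0.0]
width: 0.0373
```

```bash
python3 look.py w4.png 0.004;  python3 -c "
from h import *
f=grab('wrist'); P=cloud(f); z=P[...,2]
h=cv2.cvtColor(f['img'],cv2.COLOR_RGB2HSV)
m=(h[...,0]>8)&(h[...,0]<25)&(h[...,1]>70)&(h[...,2]>100)&(abs(z-.004)<.006)
p=P[m]; print('mat extent',m.sum(),np.percentile(p,[.5,99.5],0).round(4).tolist())"
```

```text
9.5 [ 0.4913 -0.4163  0.2052] -0.0489
handle [[250.0, 150.0], [264.0, 150.0], [264.0, 234.0], [250.0, 234.0]] c [ 0.4911 -0.42    0.095 ] L [0.013 0.083] yaw -1.613
dial [[308.0, 193.0], [310.0, 177.0], [371.0, 184.0], [369.0, 200.0]] c [ 0.5734 -0.4238  0.0785] L [0.017 0.062] yaw -0.168
slab [[238.0, 140.0], [372.0, 140.0], [372.0, 234.0], [238.0, 234.0]] c [ 0.545  -0.4347  0.038 ] L [0.145 0.112] yaw -0.049
red 972 251.23251028806584 280.548353909465 [ 0.4778 -0.5468  0.044 ]
mat extent 1568 [[0.4563, -0.5786, -0.0004], [0.6309, -0.3569, 0.0069]]
```

View pics/w4.png

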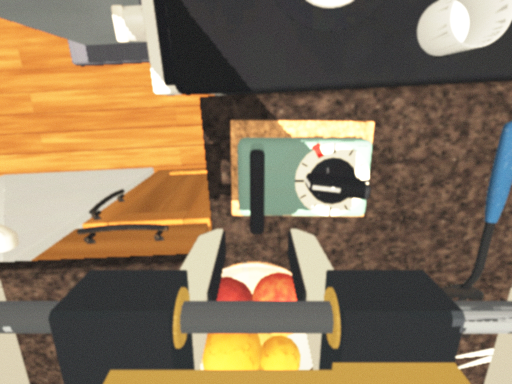

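```bash
cat > ang.py <<'E'
from h import *
import sys
f=grab('wrist'); P=cloud(f); z=P[...,2]; h=cv2.cvtColor(f['img'],cv2.COLOR_RGB2HSV)
d=np.array([.5734,-.4230]); yaw=-.049
box=(abs(P[...,0]-d[0])<.05)&(abs(P[...,1]-d[1])<.05)
r=box&((h[...,0]<8)|(h[...,0]>172))&(h[...,1]>140)&(h[...,2]>110)
A=lambda p:(yaw+np.pi-np.arctan2(p[1]-d[1],p[0]-d[0])+np.pi)%(2*np.pi)-np.pi
v,u=np.nonzero(r); p=P[r]; print('red n',len(p),u.mean(),v.mean(),'depth pts',np.median(p,0).round(4),'mark ang',A(np.median(p,0)).round(3), np.hypot(*(np.median(p,0)[:2]-d)).round(4))
for zz in (.040,.044,.048): q=ray(f,u.mean(),v.mean(),zz); print(zz,q.round(4),A(q).round(3))
w=box&(z>.07)&(h[...,1]<60)&(h[...,2]>130)
if w.sum()>5:
    v,u=np.nonzero(w); q=ray(f,u.mean(),v.mean(),.0785); print('white',w.sum(),q.round(4),A(q).round(3))
m=(((z>.07)&(z<.085)&box)).astype(np.uint8)
c=max(cv2.findContours(m,0,2)[0],key=cv2.contourArea); bx=cv2.boxPoints(cv2.minAreaRect(c)); W=np.array([ray(f,*b,.0785) for b in bx])
e=[W[1]-W[0],W[2]-W[1]]; l=max(e,key=np.linalg.norm); print('bar',W.mean(0).round(4),np.round([np.linalg.norm(x) for x in e],3),'dial ang',((yaw-np.arctan2(l[1],l[0]))%np.pi).round(3))
E
python3 ang.py; python3 -c "
from h import *
f=grab('wrist'); h=cv2.cvtColor(f['img'],cv2.COLOR_RGB2HSV); P=cloud(f)
m=((h[...,0]>8)&(h[...,0]<28)&(h[...,1]>50)&(h[...,2]>110)&(P[...,1]>-.5)&(P[...,0]>.44)&(P[...,2]<.012)&(P[...,0]<.65)&(P[...,1]<-.34)).astype(np.uint8)
v,u=np.nonzero(m); bx=cv2.boxPoints(cv2.minAreaRect(np.stack([u,v],1).astype(np.float32))); W=np.array([ray(f,*b,.004) for b in bx]); print(bx,W.round(4),W.mean(0).round(4))"
```

```text
red n 58 318.1034482758621 150.51724137931035 depth pts [ 0.558  -0.3895  0.0429] mark ang 1.091 0.0369
0.04 [ 0.5586 -0.3904  0.04  ] 1.094
0.044 [ 0.5578 -0.3897  0.044 ] 1.083
0.048 [ 0.557  -0.3891  0.048 ] 1.072
white 2620 [ 0.7304 -0.5915  0.0785] -2.37
bar [ 0.5733 -0.4238  0.0785] [0.017 0.062] dial ang 0.127
[[216.34335 105.94656]
 [387.9033   97.92975]
 [393.7347  222.72269]
 [222.17477 230.7395 ]] [[ 0.4475 -0.3391  0.004 ]
 [ 0.6447 -0.34    0.004 ]
 [ 0.6638 -0.4951  0.004 ]
 [ 0.4414 -0.4958  0.004 ]] [ 0.5494 -0.4175  0.004 ]
```

```bash
python3 -c "
from h import *
f=grab('wrist'); s=manip.state(); print('cam-tcp in tool',(s['orientation'].T@(-f['R'].T@f['t']-s['position'])).round(3), s['joint_positions'].round(2))
for n in ('top','scene'):
    P=cloud(grab(n)).reshape(-1,3)
    for y0 in np.arange(-.68,-.46,.03):
        k=(P[:,0]>.44)&(P[:,0]<.66)&(P[:,1]>y0)&(P[:,1]<y0+.03)&(P[:,2]<.19); q=P[k]
        if len(q): print(n,round(y0,2),len(q),q[q[:,2].argmax()].round(3))
"
```

```text
cam-tcp in tool [-0.    -0.082 -0.166] [ 0.44  0.65  0.4   1.46 -0.27  1.09  0.85]
top -0.68 375 [ 0.621 -0.651  0.062]
top -0.65 536 [ 0.63  -0.649  0.061]
top -0.62 251 [ 0.533 -0.595  0.068]
top -0.59 252 [ 0.538 -0.578  0.068]
top -0.56 211 [ 0.552 -0.557  0.059]
top -0.53 368 [ 0.468 -0.525 -0.002]
top -0.5 398 [ 0.554 -0.47   0.033]
top -0.47 601 [ 0.488 -0.447  0.099]
scene -0.68 1246 [ 0.468 -0.664  0.116]
scene -0.65 1130 [ 0.456 -0.62   0.126]
scene -0.62 312 [ 0.449 -0.596  0.129]
scene -0.59 325 [ 0.449 -0.588  0.126]
scene -0.56 761 [ 0.511 -0.559  0.066]
scene -0.53 1066 [ 0.487 -0.52   0.057]
scene -0.5 1448 [ 0.598 -0.47   0.034]
scene -0.47 1669 [ 0.487 -0.441  0.097]
```

Call:
arm_command --motion '[{"delta_pos": [0.01,-0.001,0],"spin": -0.14,"fingers": 0.0},{"delta_pos": [0.01,-0.001,0],"spin": -0.14,"fingers": 0.0},{"delta_pos": [0.01,-0.001,0],"spin": -0.14,"fingers": 0.0},{"delta_pos": [0.01,-0.001,0],"spin": -0.14,"fingers": 0.0},{"delta_pos": [0.01,-0.001,0],"spin": -0.14,"fingers": 0.0},{"delta_pos": [0.01,-0.001,0],"spin": -0.14,"fingers": 0.0},{"delta_pos": [0.01,-0.001,0],"spin": -0.14,"fingers": 0.0},{"delta_pos": [0.01,0,0],"spin": -0.14,"fingers": 0.0}]'

```text
time_s: 10.6
position: [0.5723, -0.4242, 0.2065]
orientation: [[0.386, -0.923, -0.0], [-0.923, -0.386, 0.0], [-0.0, 0.0, -1.0]]
wrist_force: [-0.4, 0.5, 0.3]
width: 0.0465
```

Call:
arm_command --motion '[{"delta_pos": [0.003,0,-0.01],"spin": -0.14,"fingers": 0.0},{"delta_pos": [0,0,-0.02],"spin": -0.14,"fingers": 0.0},{"delta_pos": [0,0,-0.02],"spin": -0.14,"fingers": 0.0},{"delta_pos": [0,0,-0.01],"spin": -0.14,"fingers": 0.0},{"delta_pos": [0,0,0],"spin": -0.01,"fingers": 0.0},{"delta_pos": [0,0,0],"spin": 0,"fingers": 0.0},{"delta_pos": [0,0,0],"spin": 0,"fingers": 0.0}]'

```text
time_s: 11.3
position: [0.5752, -0.4248, 0.148]
orientation: [[-0.165, -0.986, 0.001], [-0.986, 0.165, -0.001], [0.001, -0.002, -1.0]]
wrist_force: [-0.0, -0.7, 0.7]
width: 0.0465
```

```bash
python3 -c "
from rig import manip; print(manip.state()['joint_positions'].round(2))"; python3 ang.py; python3 look.py w5.png 0.004
```

```text
[ 0.24  0.9   0.8   1.31 -0.65  1.2  -0.66]
red n 99 222.73737373737373 213.23232323232324 depth pts [ 0.5596 -0.3894  0.0432] mark ang 1.132 0.0363
0.04 [ 0.5582 -0.3895  0.04  ] 1.095
0.044 [ 0.5596 -0.3902  0.044 ] 1.124
0.048 [ 0.561  -0.3909  0.048 ] 1.154
white 4824 [ 0.5063 -0.4125  0.0785] 0.106
bar [ 0.5756 -0.4259  0.0785] [0.015 0.062] dial ang 0.107
11.4 [ 0.5752 -0.4247  0.1481] -1.7378
handle [[483.0, 273.0], [483.0, 219.0], [511.0, 219.0], [511.0, 273.0]] c [ 0.5134 -0.6086  0.095 ] L [0.049 0.022] yaw 0.047
dial [[248.0, 166.0], [267.0, 166.0], [267.0, 238.0], [248.0, 238.0]] c [ 0.5756 -0.4259  0.0785] L [0.015 0.062] yaw 2.985
slab [[204.0, 148.0], [299.0, 138.0], [316.0, 299.0], [221.0, 309.0]] c [ 0.5336 -0.4222  0.038 ] L [0.086 0.17 ] yaw 3.121
red 2985 445.33031825795643 166.4435510887772 [ 0.5702 -0.5971  0.044 ]
```

View pics/w5.png

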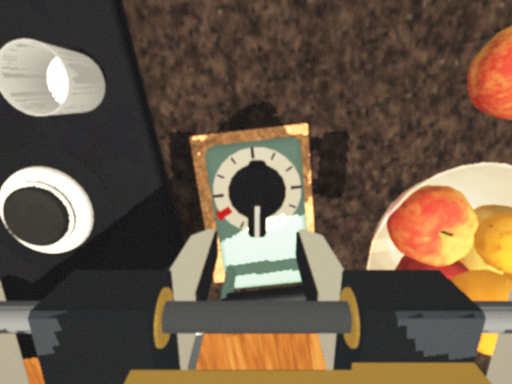

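Call:
arm_command --motion '[{"delta_pos": [0,-0.0005,-0.025],"spin": 0,"fingers": 0.0},{"delta_pos": [0,0,-0.025],"spin": 0,"fingers": 0.0},{"delta_pos": [0,0,-0.025],"spin": 0,"fingers": 0.0},{"delta_pos": [0,0,-0.015],"spin": 0,"fingers": 0.0},{"delta_pos": [0,0,-0.007],"spin": 0,"fingers": 0.0},{"delta_pos": [0,0,0],"spin": 0,"fingers": 0.0},{"delta_pos": [0,0,0],"spin": 0,"fingers": 0.4},{"delta_pos": [0,0,0],"spin": 0,"fingers": 0.6}]' --newtons 12

```text
time_s: 12.2
position: [0.5755, -0.4256, 0.0516]
orientation: [[-0.167, -0.986, 0.002], [-0.986, 0.167, -0.002], [0.002, -0.002, -1.0]]
wrist_force: [0.0, -0.6, 0.9]
width: 0.0349
```

Call:
arm_command --motion '[{"delta_pos": [0,0,0],"spin": 0,"fingers": 0.65},{"delta_pos": [0,0,0],"spin": 0,"fingers": 0.7},{"delta_pos": [0,0,0],"spin": 0,"fingers": 1},{"delta_pos": [0,0,0],"spin": 0,"fingers": 1},{"delta_pos": [0,0,0],"spin": 0,"fingers": 1},{"delta_pos": [0,0,0],"spin": 0,"fingers": 1}]'

```text
time_s: 12.8
position: [0.5751, -0.4252, 0.0505]
orientation: [[-0.167, -0.986, 0.001], [-0.986, 0.167, -0.001], [0.001, -0.001, -1.0]]
wrist_force: [0.4, 0.4, 3.9]
width: 0.0163
```

Gripped, with the width at 16.3 mm as expected. Now I'll turn it clockwise by about 0.98 rad, slowly.

Call:
arm_command --motion '[{"delta_pos": [0,0,0],"spin": -0.04,"fingers": 1},{"delta_pos": [0,0,0],"spin": -0.07,"fingers": 1},{"delta_pos": [0,0,0],"spin": -0.07,"fingers": 1},{"delta_pos": [0,0,0],"spin": -0.07,"fingers": 1},{"delta_pos": [0,0,0],"spin": -0.07,"fingers": 1},{"delta_pos": [0,0,0],"spin": -0.07,"fingers": 1},{"delta_pos": [0,0,0],"spin": -0.07,"fingers": 1},{"delta_pos": [0,0,0],"spin": -0.07,"fingers": 1}]'

```text
time_s: 13.6
position: [0.5752, -0.425, 0.0505]
orientation: [[-0.645, -0.764, 0.001], [-0.764, 0.645, -0.001], [0.0, -0.001, -1.0]]
wrist_force: [-0.1, 0.5, 2.8]
width: 0.0157
```

Call:
arm_command --motion '[{"delta_pos": [0,0,0],"spin": -0.07,"fingers": 1},{"delta_pos": [0,0,0],"spin": -0.07,"fingers": 1},{"delta_pos": [0,0,0],"spin": -0.07,"fingers": 1},{"delta_pos": [0,0,0],"spin": -0.07,"fingers": 1},{"delta_pos": [0,0,0],"spin": -0.07,"fingers": 1},{"delta_pos": [0,0,0],"spin": -0.07,"fingers": 1},{"delta_pos": [0,0,0],"spin": -0.03,"fingers": 1},{"delta_pos": [0,0,0],"spin": 0,"fingers": 1}]'

```text
time_s: 14.4
position: [0.5753, -0.4249, 0.0505]
orientation: [[-0.912, -0.411, 0.001], [-0.411, 0.912, -0.001], [-0.0, -0.001, -1.0]]
wrist_force: [0.1, -0.2, 5.0]
width: 0.016
```

Call:
arm_command --motion '[{"delta_pos": [0,0,0],"spin": 0,"fingers": 1},{"delta_pos": [0,0,0],"spin": 0,"fingers": 1},{"delta_pos": [0,0,0],"spin": 0,"fingers": 1}]'

```text
time_s: 14.7
position: [0.5753, -0.4249, 0.0505]
orientation: [[-0.912, -0.411, 0.001], [-0.411, 0.912, -0.001], [-0.001, -0.001, -1.0]]
wrist_force: [0.1, 1.3, 5.5]
width: 0.0161
```

```bash
python3 ang.py; python3 -c "
from h import *
s=manip.state();print(s['joint_positions'].round(2),s['ft_torque'].round(3)); grab('wrist','w6.png')"
```

```text
red n 0 nan nan depth pts [nan nan nan] mark ang nan nan
0.04 [nan nan nan] nan
0.044 [nan nan nan] nan
0.048 [nan nan nan] nan
white 4265 [ 0.5387 -0.4245  0.0785] -0.091
bar [ 0.5775 -0.4307  0.0785] [0.048 0.04 ] dial ang 1.735
[ 0.18  1.08  0.95  1.39 -0.91  1.14 -1.46] [ 0.097  0.027 -0.087]ang.py:8: RuntimeWarning: Mean of empty slice.
  v,u=np.nonzero(r); p=P[r]; print('red n',len(p),u.mean(),v.mean(),'depth pts',np.median(p,0).round(4),'mark ang',A(np.median(p,0)).round(3), np.hypot(*(np.median(p,0)[:2]-d)).round(4))
  ret = ret.dtype.type(ret / rcount)
  return _methods._mean(a, axis=axis, dtype=dtype,
  ret = um.true_divide(
ang.py:9: RuntimeWarning: Mean of empty slice.
  for zz in (.040,.044,.048): q=ray(f,u.mean(),v.mean(),zz); print(zz,q.round(4),A(q).round(3))
```

View pics/w6.png

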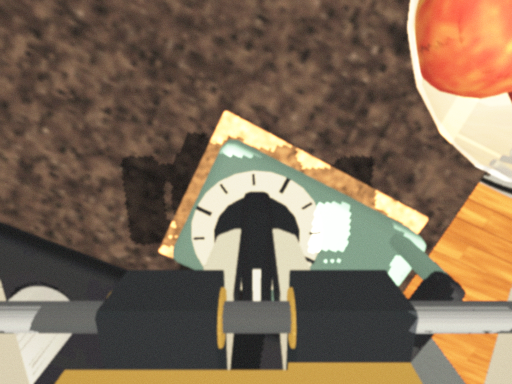

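Call:
arm_command --motion '[{"delta_pos": [0,0,0],"spin": 0,"fingers": 0.5},{"delta_pos": [0,0,0],"spin": 0,"fingers": 0.2},{"delta_pos": [0,0,0],"spin": 0,"fingers": 0.0},{"delta_pos": [0,0,0],"spin": 0,"fingers": 0.0},{"delta_pos": [0,0,0.015],"spin": 0,"fingers": 0.0},{"delta_pos": [0,0,0.03],"spin": 0,"fingers": 0.0},{"delta_pos": [0,0,0.04],"spin": 0,"fingers": 0.0},{"delta_pos": [0,0,0.04],"spin": 0,"fingers": 0.0}]'

```text
time_s: 15.6
position: [0.5746, -0.4248, 0.1771]
orientation: [[-0.912, -0.41, -0.0], [-0.41, 0.912, -0.001], [0.001, -0.0, -1.0]]
wrist_force: [-0.5, -1.1, -0.2]
width: 0.0467
```

Call:
arm_command --motion '[{"delta_pos": [0,0,0.02],"spin": 0,"fingers": 0.0},{"delta_pos": [0,0,0],"spin": 0,"fingers": 0.0},{"delta_pos": [0,0,0],"spin": 0,"fingers": 0.0}]'

```text
time_s: 15.9
position: [0.5748, -0.4246, 0.1952]
orientation: [[-0.912, -0.41, 0.001], [-0.41, 0.912, 0.0], [-0.001, -0.0, -1.0]]
wrist_force: [0.3, 0.3, 0.0]
width: 0.0464
```

```bash
python3 ang.py; python3 look.py w7.png .004; python3 -c "
import cv2; a=cv2.imread('pics/w7.png'); cv2.imwrite('pics/w7c.png',cv2.resize(a[110:300,150:400],None,fx=3,fy=3,interpolation=2))"
```

```text
red n 0 nan nan depth pts [nan nan nan] mark ang nan nan
0.04 [nan nan nan] nan
0.044 [nan nan nan] nan
0.048 [nan nan nan] nan
white 4891 [ 0.5292 -0.333   0.0785] 1.065
bar [ 0.5752 -0.4257  0.0785] [0.015 0.062] dial ang 1.093
16.0 [ 0.5746 -0.4237  0.1931] -2.7191
handle [[410.0, 0.0], [508.0, 0.0], [508.0, 101.0], [410.0, 101.0]] c [ 0.4751 -0.5969  0.095 ] L [0.075 0.076] yaw 2.232
dial [[248.0, 154.0], [264.0, 154.0], [264.0, 216.0], [248.0, 216.0]] c [ 0.5754 -0.4261  0.0785] L [0.015 0.062] yaw 2.0
slab [[334.0, 0.0], [511.0, 0.0], [511.0, 147.0], [334.0, 147.0]] c [ 0.4657 -0.5838  0.038 ] L [0.163 0.14 ] yaw -2.719
red 2131 401.3167526982637 83.85734396996715 [ 0.4845 -0.5695  0.044 ]ang.py:8: RuntimeWarning: Mean of empty slice.
  v,u=np.nonzero(r); p=P[r]; print('red n',len(p),u.mean(),v.mean(),'depth pts',np.median(p,0).round(4),'mark ang',A(np.median(p,0)).round(3), np.hypot(*(np.median(p,0)[:2]-d)).round(4))
  ret = ret.dtype.type(ret / rcount)
  return _methods._mean(a, axis=axis, dtype=dtype,
  ret = um.true_divide(
ang.py:9: RuntimeWarning: Mean of empty slice.
  for zz in (.040,.044,.048): q=ray(f,u.mean(),v.mean(),zz); print(zz,q.round(4),A(q).round(3))
```

View pics/w7c.png

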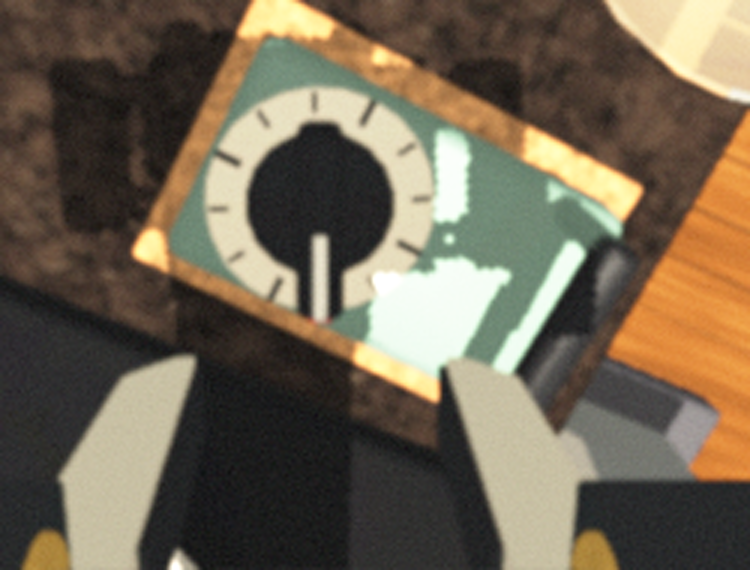

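The wrist view shows the white pointer (320,280 in the crop) covering the marker, with a trace of red at (320,322). The timer lies parallel to the mat. The knob hides the marker from this side, so I'll back off and check from the marker's side.

Call:
arm_command --motion '[{"delta_pos": [-0.005,0,0.002],"spin": 0.14,"fingers": 0},{"delta_pos": [-0.005,0,0.002],"spin": 0.14,"fingers": 0},{"delta_pos": [-0.005,0,0.002],"spin": 0.14,"fingers": 0},{"delta_pos": [-0.005,0,0],"spin": 0.14,"fingers": 0},{"delta_pos": [-0.005,0,0],"spin": 0.14,"fingers": 0},{"delta_pos": [-0.005,0,0],"spin": 0.14,"fingers": 0},{"delta_pos": [-0.005,0,0],"spin": 0.14,"fingers": 0},{"delta_pos": [-0.005,0,0],"spin": 0.14,"fingers": 0}]'

```text
time_s: 16.8
position: [0.5342, -0.4238, 0.1988]
orientation: [[-0.022, -1.0, -0.003], [-1.0, 0.022, 0.002], [-0.002, 0.003, -1.0]]
wrist_force: [0.5, 0.1, -0.1]
width: 0.0467
```

Call:
arm_command --motion '[{"delta_pos": [-0.005,0,0],"spin": 0.14,"fingers": 0},{"delta_pos": [-0.005,0,0],"spin": 0.14,"fingers": 0},{"delta_pos": [-0.005,0,0],"spin": 0.14,"fingers": 0},{"delta_pos": [-0.005,0,0],"spin": 0.14,"fingers": 0},{"delta_pos": [0,0,0],"spin": 0.14,"fingers": 0},{"delta_pos": [0,0,0],"spin": 0.14,"fingers": 0},{"delta_pos": [0,0,0],"spin": 0.14,"fingers": 0},{"delta_pos": [0,0,0],"spin": 0.14,"fingers": 0}]'

```text
time_s: 17.6
position: [0.5143, -0.4237, 0.1989]
orientation: [[0.89, -0.456, -0.003], [-0.456, -0.89, 0.003], [-0.004, -0.001, -1.0]]
wrist_force: [-0.1, 0.5, -0.2]
width: 0.0467
```

Call:
arm_command --motion '[{"delta_pos": [0,0,0],"spin": 0.14,"fingers": 0},{"delta_pos": [0,0,0],"spin": 0,"fingers": 0},{"delta_pos": [0,0,0],"spin": 0,"fingers": 0}]'

```text
time_s: 17.9
position: [0.5145, -0.4242, 0.1997]
orientation: [[0.942, -0.335, -0.002], [-0.335, -0.942, 0.002], [-0.002, -0.001, -1.0]]
wrist_force: [0.3, -0.2, -0.8]
width: 0.0463
```

```bash
python3 ang.py; python3 look.py w8.png .004; python3 -c "
import cv2; a=cv2.imread('pics/w8.png'); cv2.imwrite('pics/w8c.png',cv2.resize(a[60:260,200:450],None,fx=3,fy=3,interpolation=2))"
```

```text
red n 126 292.484126984127 210.06349206349208 depth pts [ 0.5536 -0.3957  0.0444] mark ang 0.895 0.0337
0.04 [ 0.5395 -0.4736  0.04  ] -1.029
0.044 [ 0.5395 -0.472   0.044 ] -1.015
0.048 [ 0.5395 -0.4705  0.048 ] -1.0
white 4382 [ 0.6145 -0.5974  0.0785] -1.851
bar [ 0.5741 -0.424   0.0785] [0.016 0.062] dial ang 1.099
18.0 [ 0.5147 -0.4244  0.2002] -0.3408
handle [[229.0, 366.0], [231.0, 331.0], [327.0, 337.0], [325.0, 371.0]] c [ 0.4749 -0.6056  0.095 ] L [0.047 0.104] yaw -0.408
dial [[288.0, 149.0], [300.0, 137.0], [343.0, 183.0], [330.0, 195.0]] c [ 0.5742 -0.4239  0.0785] L [0.016 0.062] yaw -1.138
slab [[205.0, 148.0], [338.0, 107.0], [366.0, 197.0], [234.0, 239.0]] c [ 0.5443 -0.4327  0.038 ] L [0.145 0.106] yaw -0.046
red 934 259.4004282655246 277.49036402569595 [ 0.4759 -0.5414  0.044 ]
```

View pics/w8c.png

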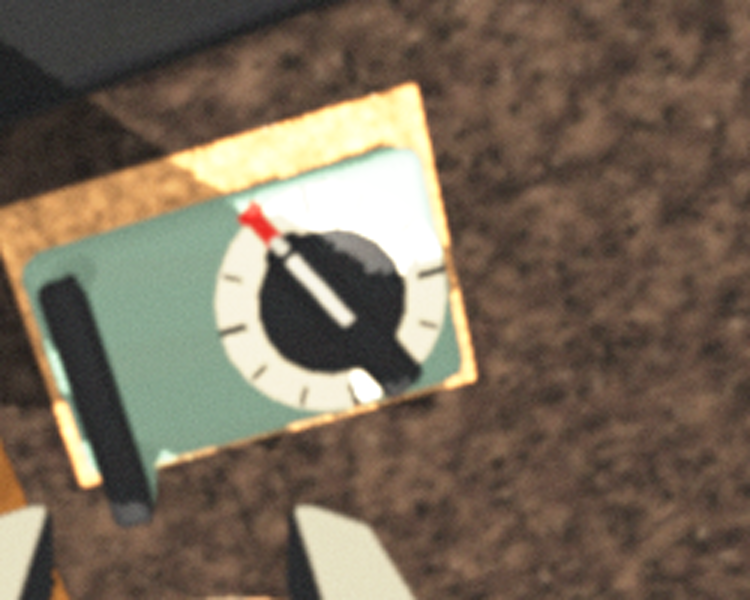

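The pointer line (320,290) aims at the red clip (258,222), and the timer is square on the mat. As a last numeric check I'll measure the clip angle and compare the mat centre with the timer's.

```bash
python3 -c "
from h import *
f=grab('wrist'); c=lambda u,v,z: ray(f,200+u/3,60+v/3,z)[:2]
h=cv2.cvtColor(f['img'],cv2.COLOR_RGB2HSV); m=((h[...,0]<8)|(h[...,0]>172))&(h[...,1]>140)&(h[...,2]>110); m[:120]=0;m[145:]=0;m[:,:270]=0;m[:,300:]=0
v,u=np.nonzero(m); d=np.array([.5741,-.4240])
for z in (.042,.044): p=ray(f,u.mean(),v.mean(),z)[:2]; print(len(u),p,-.049+np.pi-np.arctan2(*(p-d)[::-1]),np.hypot(*(p-d)))
M=np.array([c(415,83,.004),c(477,380,.004),c(80,488,.004)]); ctr=(M[0]+M[2])/2
print(M.round(4),'mat centre',ctr.round(4),np.linalg.norm(M[1]-M[0]),np.linalg.norm(M[2]-M[1]),'timer',d-.031*np.array([.9988,-.049]))
P=cloud(grab('scene'))
k=(P[...,2]>.03)&(P[...,2]<.15)&(P[...,0]>.3)&(P[...,0]<.8)&(P[...,1]>-.32)&(P[...,1]<.45)
n,l,s,_=cv2.connectedComponentsWithStats(k.astype(np.uint8))
for i in range(1,n):
    if s[i,4]>40: q=P[l==i]; print(s[i],q.min(0).round(3),q.max(0).round(3))
"
```

```text
70 [ 0.55850565 -0.39033124] 1.0880445897557411 0.03710484505757888
70 [ 0.55840602 -0.390065  ] 1.0886193480266586 0.037388301637332144
[[ 0.632  -0.366 ]
 [ 0.6259 -0.4862]
 [ 0.455  -0.4764]] mat centre [ 0.5435 -0.4212] 0.12032376938668819 0.17117586316141414 timer [ 0.5431372 -0.422481 ]
[230 170  21  16 288] [0.675 0.136 0.03 ] [0.752 0.214 0.059]
[142 175  13  19 185] [0.445 0.362 0.03 ] [0.484 0.39  0.089]
[341 212  20  20 336] [ 0.669 -0.299  0.03 ] [ 0.73  -0.242  0.063]
```

```bash
python3 -c "
from rig import manip; print(manip.hand_in(), manip.state()['time_s'])"
```

```text
the job is handed in; nothing more can be done
the job is handed in; nothing more can be done
```

The timer is on the cork mat with its dial turned to the red marker, and I handed the job in at about 18 s. `hand_in` gave no verdict.

I lifted it by the handle bar at 60 N and lowered it until the wrist load dropped from 8 N to 2.5 N. I settled it 0.7 mm further and let go. Then I gripped the dial at 12 N, turned it 0.98 rad clockwise, released it and backed off.

| Last check | Measured |
|---|---|
| Timer centre vs mat centre | (0.543, -0.4225) vs (0.5435, -0.421), about 1.3 mm apart |
| Timer long side vs mat long side | -0.049 rad vs about -0.05 rad |
| Dial pointer vs red marker | 1.099 vs 1.088 rad, about 0.01 rad apart |
| Cup, shaker and tin | within about 5 mm of the first view, which is the depth noise |
| Gripper | open, about 0.1 m clear above the timer |

Three readings did not work or did not agree:
- **Mat mask:** one colour-mask fit of the mat in the wrist view gave the wrong size, so I dropped it and used the mat's corners.
- **Marker hidden:** straight after the turn the knob hid the marker from the wrist camera, so I checked again from the marker's side.
- **Marker angle:** two of the red-marker readings were off, 1.13 rad and 0.895 rad. The last, from a mask that also caught other red in view, I ignored. The others lay between 1.07 and 1.15 rad.

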